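# Walk the straightedge onto the cutting strip

## Robot

A 6-joint arm with a two-finger parallel gripper is mounted at the origin on the work surface. World frame = base frame: x ahead of the robot, y to its left, z up, the work surface at z = 0. Lengths are in m, angles in rad, forces in N, time in s.
With the tool pointing down it reaches from about 0.3 to 0.775 m from the base axis. Payload 14.6 kg.
Tool frame: the origin (TCP) lies at the very end of the fingers, on their centre line; the grasp point (between the pads) lies 19 mm behind it; z points along the fingers, y is the line along which they close (so a half turn about z gives the same grasp; the last joint's range is limited). The gripper opens to 85 mm and grips with 20 to 120 N. Pads are 22 mm wide; open, the fingers measure 114 mm over their backs; the gripper's body (76 mm by 85 mm) begins 54 mm behind the grasp point. The pads swing forward as they close: fully open they stand 13 mm farther back than shut.
Start: joints at [-0.067, 0.3, 1.521, -0, 1.321, -0.067], TCP at [0.55, -0, 0.231] pointing down, gripper open.
Joint ranges: [-3.03, 3.03], [-0.79, 2.21], [0.23, 2.52], [-1.04, 4.18], [0, 3.07], [-2.55, 2.55]. Speed limits (rad/s): [2.22, 2.22, 2.57, 3.14, 3.14, 3.14].

## Interface

Orientations are given as a unit quaternion [x, y, z, w].
In Python, from bench import r, camrig, job gives the robot as it stands (r), with the cameras (camrig) and the job (job).
- The arm moves only by the tool hand_motion, called after ">>>" by a JSON object that holds its "method" and its "body". Schema: {"type":"object","properties":{"motion":{"type":"array","items":{"type":"array","items":{"type":"number"},"minItems":7,"maxItems":7},"minItems":1,"maxItems":20},"grip_force":{"type":"number"},"only":{"type":"string"},"quiet":{"type":"boolean"},"lines":{"type":"string"}},"required":["motion"],"additionalProperties":false}. motion is a list of rows, 1 to 20 of them, each of 7 numbers: dx, dy, dz in parts of the range, where 1.0 means 75 cm, then a rotation vector rx, ry, rz in normalised numbers (1 is 2 pi rad), then the opening from 0.0 (shut) to 1.0 (fully open); each row is the pose to reach, as a shift and turn from the pose commanded when the call began, along the tool's axes at that moment; what a row does not reach only later rows make up. A row lasts 1/12 s, in which the tool goes at most 0.0417 m and 0.125 rad, less where a joint would pass 70% of its speed; a pose out of reach is approached as far as the arm can. The fingers move at their own pace and stop on an object; grip_force is the grip in N (left out, the last holds). Time passes only in rows, so rows that do not move let the fingers close. The tool returns the time, the measured TCP pose, the force, the opening and the grip force at its end. only (a regular expression) keeps the lines of the reply that match it, lines (a string "A,B") keeps lines A to B, and quiet returns only ok. Input that does not fit is refused with a message, and nothing moves.
- r.get_state(): the state, without advancing time (a new reading comes with each control period).
- camrig.capture(name): name is "scene" or "side" or "wrist"; returns (picture, depth): 420x560x3 uint8, red, green, blue; 420x560 float32, m along the optical axis (not along the pixel's ray), 0 where there is no reading.
- camrig.calibration(name): a dict with "K" (3x3 intrinsics, pixels), "extrinsics" (4x4, takes a point from world to camera coordinates). Camera axes: x right, y up, looking along -z (the intrinsics and any distortion apply to the point x, -y, -z); pixel columns grow to the right and rows downward; lengths in m; the calibration is good to about 2 mm. The wrist camera is an equidistant fisheye: a pixel r from the principal point sees the ray r / f radians off the axis. A picture is of the moment at which its call begins: read the wrist's pose just before it. calibration takes no time and is no camera call; for the wrist camera it gives the pose at the moment of the call.
- job.finish_job(): hands the job in; it is judged then, once.
The state is a dict: "clock": time; "joint_pos": joint angles; "qvel": joint speeds; "joint_efforts": joint torques, N m; "position": TCP position; "ee_rot": TCP orientation; "force": force on the tool from outside, world axes, zero at the start; "moment": the same for the moment, N m; "grip_width": opening from 0.0 (shut) to 1.0 (fully open); "grip_force": force on a finger pad.
Only numpy, scipy, OpenCV 4.12 (cv2) and the standard library are available. Lean on these libraries where they do the work, as an engineer would, in place of code of your own. Each camera call takes 0.05 s, during which the arm holds its last target. There are 200 camera calls.

## Task

Walk the long wooden straightedge sideways onto the steel strip let into the cutting board, without ever lifting it clear of the board. First swing its eyelet end round onto the strip while its plain end stays where it is, then swing the plain end over too, so that the straightedge lies along the strip, centred on its width, with both ends within the strip's length. Let go of it, and leave the short rule alone.

Things in the scene. Friction and masses are not known exactly. Their poses are not given: they have to be found in the camera images.
- straightedge: Wooden straightedge flat on the board, 220 x 30 x 14 mm, about 0.18 kg, steel-faced on one long side; one end rounded with a brass eyelet, the other plain and square. Origin: middle of the plain end, underside; eyelet end 220 mm along its -x, y across, z up. Starts left or right of the strip, roughly parallel, eyelet toward the robot, plain end 100 to 130 mm from the strip's middle line.
- eyelet_end (a point): The tip of the straightedge's rounded eyelet end, on the underside, in the middle of its width (the eyelet's centre is 15 mm in from here).
- cutting_board: Fixed plywood board, 450 (its x) by 420 (its y) by 8 mm thick, flat. Let flush into its top, along the middle, is a bright steel strip 320 long and 12 mm wide, running along the board's own x and centred on its origin. Origin: centre of the underside, on the table; the top is 8 mm higher.
- short_rule: Bystander: plain wooden rule, no eyelet, no steel, 130 x 24 x 11 mm, on the board on the other side of the strip, roughly parallel to it. Origin: middle of its end away from the robot, underside; it extends along its own -x. Leave alone.

How it is judged:
By the outcome, as a careful person would: the job done as asked, in the order asked, and still so for the second after the job is handed in, with the robot touching nothing.
It also fails if it takes over 50 s, if anything falls off the work surface, if the arm or the gripper's body presses on something with over 40 N, if the wrist force passes 120 N, or if a joint passes its speed limit or range.

## Working session

There is one attempt and no reset: what is moved stays moved. The work goes in short steps, Python scripts to look and compute and a tool call to move; the robot and the scene stay as the last step left them, time stands still between calls to the robot, and variables do not carry over. Pictures are saved under pics/ and viewed, at most 10 in all, crops included, and the job is handed in when it is done.

```bash
ls; mkdir -p pics; python3 - <<'E'
from bench import r, camrig, job
import cv2,numpy as np
s=r.get_state();print(s['clock'],s['position'],s['ee_rot'])
a,d=camrig.capture("scene");cv2.imwrite("pics/s0.png",a[:,:,::-1]);np.savez("s0.npz",a=a,d=d)
c=camrig.calibration("scene");print(c)
a,d=camrig.capture("wrist");cv2.imwrite("pics/w0.png",a[:,:,::-1]);np.savez("w0.npz",a=a,d=d)
print(camrig.calibration("wrist"))
E
```

```text
bench.py
pics
0.0 [ 5.49772965e-01 -6.99966827e-07  2.30715213e-01] [ 7.07112811e-01  7.07100510e-01 -3.89423995e-04 -4.34168922e-04]
{'K': array([[382.32802898,   0.        , 275.64642337],
       [  0.        , 382.32802898, 206.41887103],
       [  0.        ,   0.        ,   1.        ]]), 'extrinsics': array([[-0.09032397,  0.99588601,  0.00725482,  0.03074745],
       [-0.7354632 , -0.07161265,  0.67376963,  0.37033221],
       [ 0.67151729,  0.05552189,  0.73890585, -1.04880544],
       [ 0.        ,  0.        ,  0.        ,  1.        ]])}
{'K': array([[325.1922621 ,   0.        , 282.27676944],
       [  0.        , 325.1922621 , 210.10652355],
       [  0.        ,   0.        ,   1.        ]]), 'extrinsics': array([[ 9.99999330e-01,  1.08203573e-03, -4.10983653e-04,
        -5.50842754e-01],
       [-1.15673010e-03,  9.46839723e-01, -3.21703591e-01,
         4.30774339e-02],
       [ 4.10408675e-05,  3.21703851e-01,  9.46840341e-01,
        -3.81708490e-01],
       [ 0.00000000e+00,  0.00000000e+00,  0.00000000e+00,
         1.00000000e+00]])}
```

View pics/s0.png

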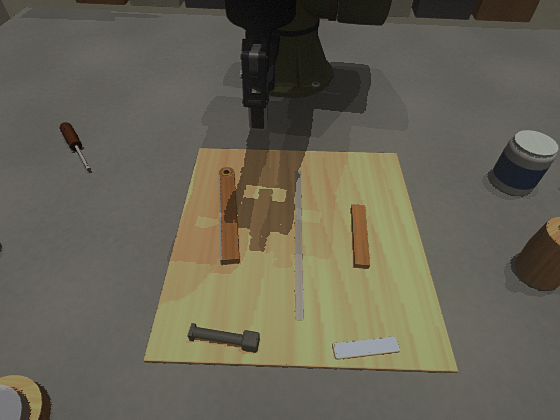

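View pics/w0.png

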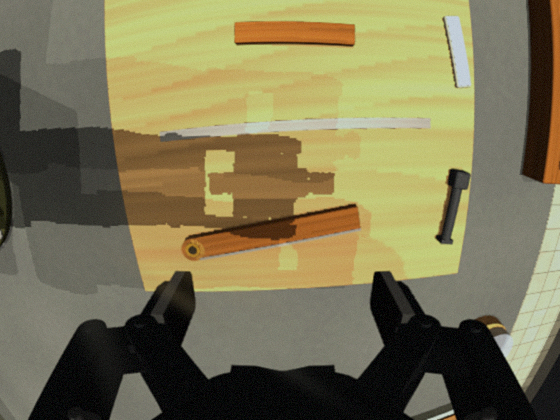

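The scene view shows the straightedge at left (world −y side): eyelet about (227,172), plain end about (230,262). The strip runs along column 298, rows 172–319, and the short rule is at (360,236). The wrist view agrees: eyelet (193,249), plain end about (357,217), strip (160,136)–(430,123).

```bash
cat > h.py <<'E'
import numpy as np,cv2
from bench import r, camrig, job
def rays(uv,c,fish):
    uv=np.atleast_2d(uv).astype(float);K=c['K'];E=c['extrinsics']
    x=(uv[:,0]-K[0,2])/K[0,0];y=(uv[:,1]-K[1,2])/K[1,1]
    if fish:
        t=np.hypot(x,y)+1e-12;d=np.c_[x/t*np.sin(t),-y/t*np.sin(t),-np.cos(t)]
    else: d=np.c_[x,-y,-np.ones_like(x)]
    return -E[:3,:3].T@E[:3,3], d@E[:3,:3]
def plane(uv,c,fish,z):
    o,d=rays(uv,c,fish); return (o+d*((z-o[2])/d[:,2])[:,None])[:,:2]
def blobs(m,n=150):
    m=cv2.morphologyEx(m.astype(np.uint8),cv2.MORPH_OPEN,np.ones((3,3)))
    cs,_=cv2.findContours(m,cv2.RETR_EXTERNAL,cv2.CHAIN_APPROX_NONE)
    return [k[:,0,:] for k in cs if cv2.contourArea(k)>n]
def measure(name,a,c):
    fish=name=="wrist"; h=cv2.cvtColor(a,cv2.COLOR_RGB2HSV).astype(int);H,S,V=h[...,0],h[...,1],h[...,2]
    def show(lab,b,z,lo,hi):
        p=plane(b,c,fish,z)
        if not (np.all(np.abs(p[:,1])<.4) and p[:,0].max()<1): return
        (cx,cy),(w,l),an=cv2.minAreaRect((p*1000).astype(np.float32))
        if lo<max(w,l)<hi:
            q=cv2.boxPoints(((cx,cy),(w,l),an)); u=q[1]-q[0] if np.hypot(*(q[1]-q[0]))>np.hypot(*(q[2]-q[1])) else q[2]-q[1]
            u=u*np.sign(u[0]); print(name,lab,"px",b.mean(0).round(),"c",np.round([cx,cy],1),"size",round(min(w,l),1),round(max(w,l),1),"x-/x+ ends",np.round([cx-u[0]/2,cy-u[1]/2,cx+u[0]/2,cy+u[1]/2],1),"deg",round(np.degrees(np.arctan2(u[1],u[0])),2))
    for b in blobs((H<14)&(S>110)&(V>25)): show("wood",b,.022,90,300)
    for b in blobs((S<60)&(V>100),80): show("strip",b,.008,200,400)
    for b in blobs((H>10)&(H<35)&(S>70)&(V>60),8000): show("board",b,.008,350,520)
E
python3 - <<'E'
from h import *
for n in("scene","wrist"):
    a=np.load(n[0]+"0.npz")['a']; measure(n,a,camrig.calibration(n))
    h=cv2.cvtColor(a,cv2.COLOR_RGB2HSV)
    P=[(298,250),(298,190),(230,230),(229,190),(200,300),(260,230),(100,200)] if n=="scene" else [(300,128),(190,135),(300,225),(230,240),(330,80),(250,160),(60,60)]
    print([h[v,u].tolist() for u,v in P])
d=np.load("s0.npz")['d'];c=camrig.calibration("scene")
for u,v in [(230,230),(200,300),(298,250),(298,240)]:
    o,k=rays((u,v),c,0);print((o+k[0]*d[v,u]).round(4))
E
```

```text
scene strip px [298. 250.] c [577.6  60.3] size 11.4 296.2 x-/x+ ends [429.7  51.9 725.4  68.6] deg 3.23
scene strip px [167.  98.] c [ 167.4 -274.8] size 139.9 203.5 x-/x+ ends [  66.1 -265.9  268.8 -283.6] deg -4.98
scene board px [300. 272.] c [568.6  59.3] size 418.6 449.8 x-/x+ ends [344.1  46.1 793.1  72.6] deg 3.37
[[19, 34, 128], [18, 31, 125], [13, 160, 124], [13, 159, 127], [28, 85, 156], [17, 120, 100], [25, 16, 98]]
wrist strip px [284. 329.] c [ 550.8 -241. ] size 187.5 311.4 x-/x+ ends [ 395.1 -241.2  706.5 -240.8] deg 0.07
wrist strip px [304. 126.] c [576.7  59.5] size 12.3 299.3 x-/x+ ends [427.3  50.7 726.1  68.4] deg 3.39
wrist strip px [61. 56.] c [231.7 174.1] size 164.5 266.1 x-/x+ ends [104.  211.3 359.5 136.9] deg -16.24
wrist board px [291. 107.] c [567.5  46.1] size 396.1 452.0 x-/x+ ends [341.8  33.2 793.1  59.1] deg 3.28
[[36, 21, 199], [24, 34, 179], [14, 194, 154], [13, 199, 165], [24, 117, 196], [18, 149, 132], [23, 35, 123]]
[ 0.5818 -0.0557  0.0203]
[ 0.7079 -0.0806  0.0063]
[0.604  0.061  0.0091]
[0.5821 0.06   0.0076]
```

```bash
sed -i 's/(H<14)&(S>110)&(V>25)/(H<16)\&(S>(185 if fish else 140))\&(V>25)/' h.py
python3 - <<'E'
from h import *
for n in("scene","wrist"):
    a=np.load(n[0]+"0.npz")['a']; measure(n,a,camrig.calibration(n))
P=[(182,249),(203,239),(205,258),(357,204),(360,227)]
print(plane(P,camrig.calibration("wrist"),1,.022).round(4))
P=[(220,172),(227,167),(235,172),(221,258),(239,257)]
print(plane(P,camrig.calibration("scene"),0,.022).round(4))
E
```

```text
scene wood px [360. 234.] c [567.1 162.1] size 23.1 127.7 x-/x+ ends [503.2 162.7 630.9 161.5] deg -0.52
scene wood px [229. 216.] c [544.8 -64.4] size 26.7 196.7 x-/x+ ends [448.5 -84.4 641.1 -44.5] deg 11.7
scene strip px [298. 250.] c [577.6  60.3] size 11.4 296.2 x-/x+ ends [429.7  51.9 725.4  68.6] deg 3.23
scene strip px [167.  98.] c [ 167.4 -274.8] size 139.9 203.5 x-/x+ ends [  66.1 -265.9  268.8 -283.6] deg -4.98
scene board px [300. 272.] c [568.6  59.3] size 418.6 449.8 x-/x+ ends [344.1  46.1 793.1  72.6] deg 3.37
wrist wood px [274. 234.] c [546.  -63.4] size 29.4 190.8 x-/x+ ends [452.6 -82.8 639.4 -44. ] deg 11.74
wrist wood px [294.  33.] c [563.5 161.8] size 23.5 126.4 x-/x+ ends [500.3 162.3 626.6 161.4] deg -0.38
wrist wood px [554.  91.] c [931.7 141.5] size 41.8 271.9 x-/x+ ends [922.9 277.1 940.4   5.8] deg -86.32
wrist strip px [284. 329.] c [ 550.8 -241. ] size 187.5 311.4 x-/x+ ends [ 395.1 -241.2  706.5 -240.8] deg 0.07
wrist strip px [304. 126.] c [576.7  59.5] size 12.3 299.3 x-/x+ ends [427.3  50.7 726.1  68.4] deg 3.39
wrist strip px [61. 56.] c [231.7 174.1] size 164.5 266.1 x-/x+ ends [104.  211.3 359.5 136.9] deg -16.24
wrist board px [291. 107.] c [567.5  46.1] size 396.1 452.0 x-/x+ ends [341.8  33.2 793.1  59.1] deg 3.28
[[ 0.4263 -0.0886]
 [ 0.455  -0.0744]
 [ 0.455  -0.1003]
 [ 0.6375 -0.0298]
 [ 0.6435 -0.0585]]
[[ 0.4427 -0.0992]
 [ 0.427  -0.0882]
 [ 0.4398 -0.0703]
 [ 0.6406 -0.0599]
 [ 0.636  -0.0318]]
```

Careful with the scale: shifts go in shares of 75 cm and turns go in shares of 2 pi rad. That gives: 0.16 m / 0.75 = 0.2133, 0.12 m / 0.75 = 0.16, 1.367 rad / 6.2832 = 0.2176.

>>> {"method": "hand_motion", "body": {"motion": [[-0.0889,-0.0231,0.16,0,0,0.2176,0.7],[-0.0889,-0.0231,0.2133,0,0,0.2176,0.7],[-0.0889,-0.0231,0.2133,0,0,0.2176,0.7],[-0.0889,-0.0231,0.2133,0,0,0.2176,0.7],[-0.0889,-0.0231,0.2133,0,0,0.2176,0.7],[-0.0889,-0.0231,0.2133,0,0,0.2176,0.7],[-0.0889,-0.0231,0.2133,0,0,0.2176,0.7],[-0.0889,-0.0231,0.2133,0,0,0.2176,0.7],[-0.0889,-0.0231,0.2133,0,0,0.2176,0.7],[-0.0889,-0.0231,0.2133,0,0,0.2176,0.7],[-0.0889,-0.0231,0.2133,0,0,0.2176,0.7],[-0.0889,-0.0231,0.2133,0,0,0.2176,0.7],[-0.0889,-0.0231,0.2133,0,0,0.2176,0.7],[-0.0889,-0.0231,0.2133,0,0,0.2176,0.7]], "grip_force": 40}}

```text
clock: 1.27
position: [0.5326, -0.0667, 0.0712]
ee_rot: [0.995, 0.104, -0.0, -0.0]
force: [-0.8, 0.3, 0.2]
grip_width: 0.699
grip_force: 0.0
```

```bash
python3 - <<'E'
from h import *
c=camrig.calibration("wrist");a,d=camrig.capture("wrist");cv2.imwrite("pics/w1.png",a[:,:,::-1]);measure("wrist",a,c)
c=camrig.calibration("scene");a,d=camrig.capture("scene");cv2.imwrite("pics/s1.png",a[:,:,::-1]);measure("scene",a,c)
print(r.get_state()['joint_pos'])
E
```

```text
wrist wood px [  9. 135.] c [564.1 160. ] size 24.7 126.7 x-/x+ ends [500.8 160.  627.5 160. ] deg 0.02
wrist strip px [ 25. 375.] c [194.8 261.4] size 97.4 391.2 x-/x+ ends [ 29.  365.2 360.6 157.6] deg -32.05
wrist strip px [119. 155.] c [547.9  58.9] size 12.3 247.5 x-/x+ ends [424.4  51.6 671.4  66.2] deg 3.38
wrist board px [ 67. 140.] c [498.9 136.9] size 170.4 351.9 x-/x+ ends [323.5 150.2 674.3 123.6] deg -4.34
scene wood px [360. 234.] c [567.2 162.2] size 22.4 127.7 x-/x+ ends [503.3 162.3 631.1 162.1] deg -0.12
scene strip px [298. 245.] c [567.4  59.7] size 11.4 316.6 x-/x+ ends [409.4  50.8 725.4  68.6] deg 3.23
scene board px [296. 267.] c [568.7  59.3] size 418.6 449.7 x-/x+ ends [344.2  46.  793.1  72.6] deg 3.39
[-1.92792353e-01  4.60153293e-01  1.70721730e+00 -2.58930926e-05
  9.74291674e-01  1.17154785e+00]
```

View pics/w1.png

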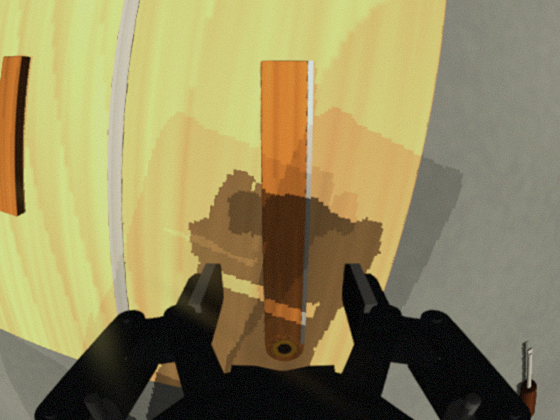

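The wrist view shows the straightedge between the fingers (tips about (210,270) and (355,270)), with its plain end corners at (261,61) and (313,61) and eyelet at (285,348). It is well centred.

In the tool's units: 0.0597 m / 0.75 = 0.0796, 0.058 m / 0.75 = 0.0773.

```bash
python3 - <<'E'
from h import *
c=camrig.calibration("wrist")
p=plane([(261,61),(313,61),(285,348),(262,150),(311,150)],c,1,.022)*1000
print(p.round(1),(p[0]+p[1])/2,np.hypot(*(p[0]-p[1])))
v=(p[0]+p[1])/2-p[2];print(np.hypot(*v),np.degrees(np.arctan2(v[1],v[0])))
E
```

```text
[[637.4 -32.6]
 [643.7 -62.2]
 [438.4 -89.4]
 [585.2 -43.8]
 [591.3 -72.6]] [640.56743421 -47.40740262] 30.190791758455696
206.45916247853776 11.723299640420878
```

>>> {"method": "hand_motion", "body": {"motion": [[0,0,0.04,0,0,0,0.7],[0,0,0.0773,0,0,0,0.7],[0,0,0.0796,0,0,0,0.7],[0,0,0.0796,0,0,0,0.7]], "grip_force": 40}}

```text
clock: 1.7
position: [0.532, -0.0666, 0.0108]
ee_rot: [0.995, 0.102, -0.001, -0.0]
force: [0.4, -0.8, -0.0]
grip_width: 0.702
grip_force: 0.0
```

In the tool's units: 0.002 m / 0.75 = 0.0027.

>>> {"method": "hand_motion", "body": {"motion": [[0,0.0027,0,0,0,0,0.7],[0,0.0027,0,0,0,0,0.45],[0,0.0027,0,0,0,0,0.2],[0,0.0027,0,0,0,0,0.2],[0,0.0027,0,0,0,0,0.2],[0,0.0027,0,0,0,0,0.2],[0,0.0027,0,0,0,0,0.2],[0,0.0027,0,0,0,0,0.2]], "grip_force": 60}}

```text
clock: 2.37
position: [0.5339, -0.0689, 0.0132]
ee_rot: [0.995, 0.102, 0.001, 0.0]
force: [-1.8, -0.4, 8.8]
grip_width: 0.329
grip_force: 59.6
```

```bash
python3 - <<'E'
from h import *
c=camrig.calibration("wrist");a,d=camrig.capture("wrist");measure("wrist",a,c)
b,_=camrig.capture("side");m=np.hstack([a,b])[:,:,::-1];cv2.imwrite("pics/g1.png",cv2.resize(m,(800,300)))
np.savez("g1.npz",a=a,K=c['K'],E=c['extrinsics']);cv2.imwrite("w2.png",a[:,:,::-1])
E
```

```text
wrist strip px [ 71. 178.] c [538.3  58.8] size 12.3 240.9 x-/x+ ends [418.1  51.6 658.5  65.9] deg 3.42
```

View pics/g1.png

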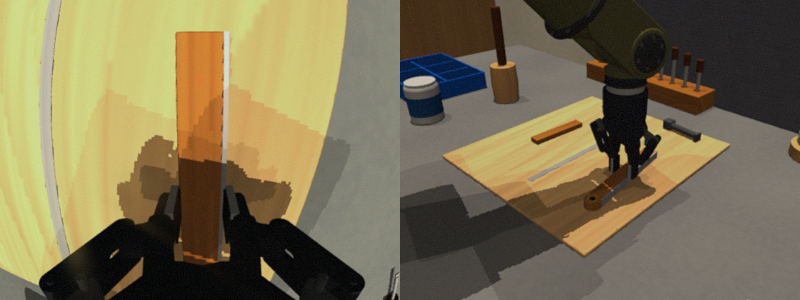

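Gripped: the side view shows the fingers across the middle of the straightedge, and the plain end corners in the wrist half are at (176,32) and (229,32). Now I'll pivot about the plain end (109 mm along tool +x) by 0.671 rad.

In the tool's units: -0.0678 m / 0.75 = -0.0904, -0.0618 m / 0.75 = -0.0824, 0.671 rad / 6.2832 = 0.1068.

>>> {"method": "hand_motion", "body": {"motion": [[0.0003,-0.0097,0,0,0,0.0107,0.2],[0.0013,-0.0195,0,0,0,0.0213,0.2],[0.0029,-0.0291,0,0,0,0.032,0.2],[0.0052,-0.0385,0,0,0,0.0427,0.2],[0.0081,-0.0477,0,0,0,0.0533,0.2],[0.0116,-0.0568,0,0,0,0.064,0.2],[0.0157,-0.0657,0,0,0,0.0746,0.2],[0.0204,-0.0743,0,0,0,0.0853,0.2],[0.0256,-0.0824,0,0,0,0.096,0.2],[0.0315,-0.0904,0,0,0,0.1068,0.2],[0.0315,-0.0904,0,0,0,0.1068,0.2],[0.0315,-0.0904,0,0,0,0.1068,0.2],[0.0315,-0.0904,0,0,0,0.1068,0.2]]}}

```text
clock: 3.55
position: [0.5436, 0.0029, 0.0131]
ee_rot: [0.973, -0.231, 0.001, -0.001]
force: [0.9, 4.2, 7.5]
grip_width: 0.328
grip_force: 59.5
```

```bash
python3 - <<'E'
from h import *
c=camrig.calibration("wrist");a,d=camrig.capture("wrist");s=r.get_state();q=s['ee_rot'];print("yaw",np.degrees(2*np.arctan2(q[1],q[0])))
c2=camrig.calibration("scene");b,_=camrig.capture("scene");measure("scene",b,c2)
np.savez("g2.npz",a=a,b=b,E=c['extrinsics'])
cv2.imwrite("pics/g2.png",np.hstack([a[:330,130:530],cv2.resize(b[140:305,190:390],(400,330))])[:,:,::-1])
E
```

```text
yaw -26.763870007302227
scene wood px [360. 234.] c [567.2 162.2] size 22.4 127.8 x-/x+ ends [503.3 162.4 631.1 162. ] deg -0.19
scene strip px [375.  38.] c [-211.2  265.2] size 110.7 208.2 x-/x+ ends [-315.   257.5 -107.4  273. ] deg 4.27
scene board px [295. 262.] c [568.6  59.3] size 418.6 449.8 x-/x+ ends [344.1  46.  793.1  72.6] deg 3.39
```

View pics/g2.png

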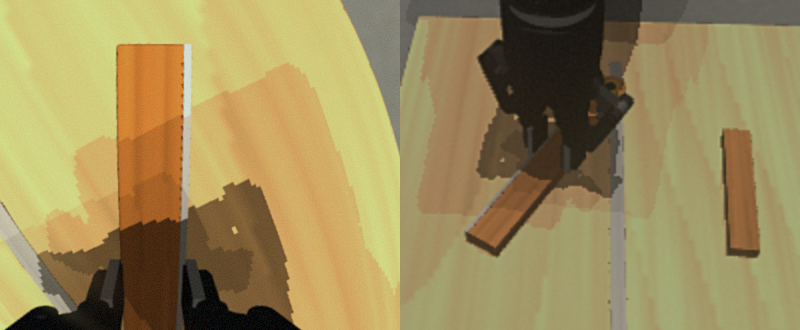

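The straightedge hasn't slipped: its plain end corners are still at wrist pixels (247,44) and (321,44). In the scene half the eyelet sits over the strip at crop (612,85), which is scene pixel (296,182.5). I'll check the numbers next.

```bash
python3 - <<'E'
from h import *
n=np.array([-.0588,.9983]);O=np.array([568,59.5])
e=plane((296,182.5),camrig.calibration("scene"),0,.022)[0]*1000
c=camrig.calibration("wrist");p=plane([(247,44),(321,44)],c,1,.022)*1000;pl=p.mean(0)
t=np.array([543.6,2.9]);a=np.radians(-26.76);u=np.array([np.cos(a),np.sin(a)])
for l,q in(("eyelet",e),("plain",pl),("plainFK",t+109*u),("eyeTipFK",t-111*u)):print(l,q.round(1),"off",n@(q-O),"along",np.dot(q-O,[n[1],-n[0]]))
print(np.hypot(*(p[1]-p[0])), "expected eyelet",t-96*u)
E
```

```text
eyelet [457.4  49.1] off -3.89801791558961 along -110.98402711634515
plain [641.1 -46.9] off -110.47059859758376 along 66.73166990741593
plainFK [640.9 -46.2] off -109.78612238630619 along 66.5883164122837
eyeTipFK [444.5  52.9] off 0.6519851823851994 along -123.69133139232558
30.18716066816999 expected eyelet [457.88156421  46.12441169]
```

In the tool's units: -0.0557 m / 0.75 = -0.0743, -0.0495 m / 0.75 = -0.066, -0.526 rad / 6.2832 = -0.0837.

>>> {"method": "hand_motion", "body": {"motion": [[-0.0003,-0.0097,0,0,0,-0.0105,0.2],[-0.0013,-0.0195,0,0,0,-0.021,0.2],[-0.0029,-0.0291,0,0,0,-0.0315,0.2],[-0.0051,-0.0387,0,0,0,-0.042,0.2],[-0.008,-0.048,0,0,0,-0.0525,0.2],[-0.0115,-0.0571,0,0,0,-0.063,0.2],[-0.0156,-0.066,0,0,0,-0.0735,0.2],[-0.02,-0.0743,0,0,0,-0.0837,0.2],[-0.02,-0.0743,0,0,0,-0.0837,0.2],[-0.02,-0.0743,0,0,0,-0.0837,0.2],[-0.02,-0.0743,0,0,0,-0.0837,0.2]]}}

```text
clock: 4.57
position: [0.5552, 0.0595, 0.0131]
ee_rot: [1.0, 0.03, 0.001, -0.0]
force: [-0.0, 2.9, 6.7]
grip_width: 0.331
grip_force: 59.5
```

```bash
python3 - <<'E'
from h import *
c=camrig.calibration("wrist");a,d=camrig.capture("wrist");s=r.get_state();q=s['ee_rot'];print("yaw",np.degrees(2*np.arctan2(q[1],q[0])))
c2=camrig.calibration("scene");b,_=camrig.capture("scene");measure("scene",b,c2)
n=np.array([-.0588,.9983]);t=s['position'][:2]*1000;print("tcp off",n@(t-[568,59.5]))
cv2.imwrite("pics/g3.png",np.hstack([a[:330,130:530],cv2.resize(b[140:330,240:360],(400,330))])[:,:,::-1])
E
```

```text
yaw 3.397359135860612
scene wood px [360. 234.] c [567.3 162.1] size 22.6 127.9 x-/x+ ends [503.3 162.2 631.2 162. ] deg -0.12
scene board px [299. 260.] c [568.6  59.3] size 418.6 449.8 x-/x+ ends [344.1  46.  793.1  72.6] deg 3.39
tcp off 0.7110283041663628
```

View pics/g3.png

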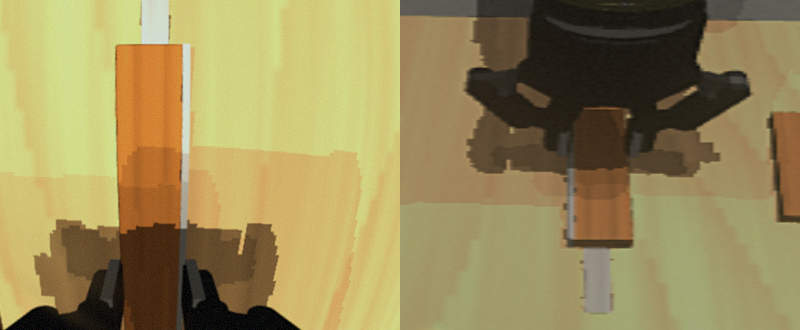

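Straightedge on the strip. In the wrist half, its plain end runs from column 117 to 191 at row 44 and the strip shows at columns 141–170 beyond it.

```bash
python3 - <<'E'
from h import *
u=np.array([.9983,.0588]);n=np.array([-.0588,.9983]);O=np.array([568,59.5])
c=camrig.calibration("wrist");A=plane([(247,44),(321,44)],c,1,.022)*1000;B=plane([(271.5,30),(299.5,30),(272,10),(299,10)],c,1,.008)*1000
print("ruler off",n@(A.mean(0)-O),"strip",n@(B[:2].mean(0)-O),n@(B[2:].mean(0)-O),"along",u@(A.mean(0)-O))
# scene: crop scale 120/400, 190/330
S=lambda x,y:(240+(x-400)*.3,140+y*190/330)
c=camrig.calibration("scene");A=plane([S(568,239),S(632,239)],c,0,.022)*1000;B=plane([S(585,280),S(611,280),S(584,310),S(612,310)],c,0,.008)*1000
print("ruler off",n@(A.mean(0)-O),np.hypot(*(A[1]-A[0])),"strip",n@(B[:2].mean(0)-O),n@(B[2:].mean(0)-O),"along",u@(A.mean(0)-O))
E
```

```text
ruler off -0.28684180358266975 strip -1.0051519238724582 -0.9955861534742346 along 96.58257967731161
ruler off 1.314379377660421 29.269526300472936 strip 0.8128432107069792 0.5305465596662549 along 96.93343729865049
```

In the tool's units: -0.22 m / 0.75 = -0.2933, -0.2 m / 0.75 = -0.2667.

>>> {"method": "hand_motion", "body": {"motion": [[0,0,0,0,0,0,0.4],[0,0,0,0,0,0,0.55],[0,0,0,0,0,0,0.6],[0,0,0,0,0,0,0.6],[0,0,-0.0133,0,0,0,0.6],[0,0,-0.0533,0,0,0,0.6],[0,0,-0.1067,0,0,0,0.6],[0,0,-0.16,0,0,0,0.6],[0,0,-0.2133,0,0,0,0.6],[-0.0533,0,-0.2667,0,0,0,0.6],[-0.1067,0,-0.2933,0,0,0,0.6],[-0.1067,0,-0.2933,0,0,0,0.6],[-0.1067,0,-0.2933,0,0,0,0.6],[-0.1067,0,-0.2933,0,0,0,0.6]]}}

```text
clock: 5.83
position: [0.4743, 0.0543, 0.2329]
ee_rot: [1.0, 0.029, 0.001, 0.0]
force: [-0.7, 0.7, -0.6]
grip_width: 0.607
grip_force: 0.0
```

```bash
python3 - <<'E'
from h import *
c=camrig.calibration("wrist");a,d=camrig.capture("wrist");measure("wrist",a,c)
c2=camrig.calibration("scene");b,_=camrig.capture("scene");measure("scene",b,c2)
cv2.imwrite("pics/g4.png",np.hstack([a[:,130:530],cv2.resize(b[140:350,200:400],(400,420))])[:,:,::-1])
E
```

```text
wrist wood px [190.  97.] c [563.9 161.4] size 23.8 126.5 x-/x+ ends [500.7 161.4 627.2 161.3] deg -0.08
wrist wood px [281. 110.] c [562.9  61. ] size 24.9 199.7 x-/x+ ends [463.2  55.4 662.6  66.7] deg 3.24
wrist strip px [402. 393.] c [  72.6 -197.1] size 54.8 256.7 x-/x+ ends [ -29.3 -275.2  174.5 -119.1] deg 37.45
wrist strip px [162. 393.] c [ 46.9 256.2] size 51.1 256.4 x-/x+ ends [-63.5 321.5 157.2 190.9] deg -30.6
wrist board px [220. 122.] c [523.2  56.4] size 365.2 421.5 x-/x+ ends [ 510.5  266.8  535.9 -153.9] deg -86.56
scene wood px [360. 234.] c [567.3 162.1] size 22.6 127.9 x-/x+ ends [503.3 162.2 631.2 162. ] deg -0.12
scene wood px [300. 237.] c [577.9  62. ] size 26.1 172.4 x-/x+ ends [491.8  56.7 663.9  67.3] deg 3.53
scene board px [310. 284.] c [568.6  59.3] size 418.6 449.8 x-/x+ ends [344.1  46.1 793.1  72.5] deg 3.37
```

View pics/g4.png

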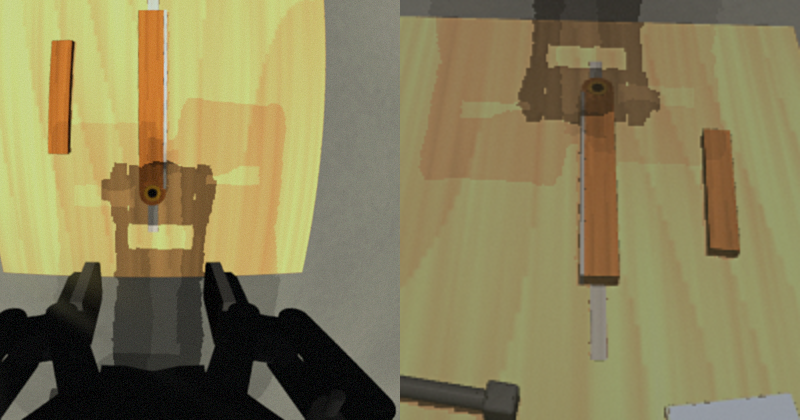

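The straightedge lies along the strip: eyelet at wrist crop (152,193), with strip showing beyond both ends, at about 3.3° against the strip's 3.4°. The offset is under 1 mm. The gripper is clear and the short rule hasn't moved.

```bash
python3 -c "
from bench import r, camrig, job
print(job.finish_job())"
```

```text
the job is handed in; nothing more can be done
None
```

I handed in the job at about 6 s of robot time: the straightedge now lies along the steel strip, centred to about 1 mm, with both ends within the strip; I swung the eyelet end over first, then the plain end, kept it pressed to the board until I let go, and left the short rule where it was.

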